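Check the sprung tweezers on the gap gauge

ROBOT

A 7-joint arm with a two-finger parallel gripper is mounted at the origin on a cart in front of the work surface, level with it; the furniture and walls round the work are solid. World frame = base frame: x ahead of the robot, y to its left, z up, the work surface at z = 0. Lengths are in m, angles in rad, forces in N, time in s.
With the tool pointing down it reaches from about 0.35 to 0.9 m from the base axis. Payload 8.1 kg.
Tool frame: the origin (TCP) lies midway between the tips of the shut fingers; the grasp point (between the pads) lies arm.tcp_to_grasp behind it (arm.tcp_to_grasp is the distance from the TCP to the grasp point, in m); z points along the fingers, y is the line along which they close (so a half turn about z gives the same grasp; the last joint's range is limited). The gripper opens to 92 mm and grips with 3 to 60 N. Pads are 19 mm wide; open, the fingers measure 130 mm over their backs; the gripper's body (75 mm by 190 mm) begins 47 mm behind the grasp point.
Start: joints at [-1.272, 0.434, 0.025, 1.573, -0.012, 1.134, -0.075], TCP at [0.244, 0.575, 0.198] pointing down, gripper open.
Joint ranges: [-2.62, 2.62], [-0.44, 2.09], [-1.27, 1.32], [0.08, 2.57], [-1.32, 4.46], [0.12, 2], [-2.74, 2.74]. Speed limits (rad/s): [2.22, 2.22, 3.01, 3.01, 3.14, 3.14, 3.14].

INTERFACE

Orientations are given as a rotation vector (axis times angle).
In Python, from cell import observe, get_image, arm gives the robot as it stands. The module is installed in compiled form; this text tells all that it offers.
- The arm moves only by the tool drive_tool, never from a script. Its argument "steps" is a list of rows, each a list of 5 numbers: the closure, from 0 (fully open) to 1 (shut), then the shift along the world's x, y, z in mm, then the turn about the world's z in rad. In form: [[hand, x, y, z, roll], ...]. A call has 1 to 20 rows; each row shifts and turns the commanded pose from where the row before left it; what a row does not reach is not made up. A row lasts 1/12 s, in which the tool goes at most 41.7 mm and 7.16 degrees, less where a joint would pass 70% of its speed; a pose out of reach is approached as far as the arm can. A call with a gripper value outside its range is refused whole. The fingers move at their own pace and stop on an object; "grip_force" is the grip in N (left out, the last holds). Time passes only in rows, so rows that do not move let the fingers close. It gives the time, the measured TCP pose, the force, the opening and the grip force at its end, in the units of the state.
- observe(): the state, without advancing time (a new reading comes with each control period).
- get_image(name): name is "scene" or "top"; returns a dict with "image" (480x640x3 uint8, red, green, blue), "vfov" (degrees; the focal length in pixels is half the picture's height over the tangent of half this angle, whatever the lens; pixels are square), "cx", "cy" (the principal point, pixels), "k1" (the pictures are not rectified: a ray, as slopes to the right and down, at radius r is drawn at 1 + k1 r^2 times it, then the intrinsics apply), "xyz" and "attitude" of the camera in the world. Camera axes: x right, y down, z forward; pixel columns grow to the right and rows downward; lengths in m; the calibration is good to about 2 mm. A picture is of the moment at which its call begins. There is no depth.
- arm.sign_off(): hands the job in; it is judged then, once.
The state is a dict: "clock": time; "joints": joint angles; "dq": joint speeds; "joint_efforts": joint torques, N m; "position": TCP position; "ee_rot": TCP orientation; "force": force on the tool from outside, world axes, zero at the start; "ft_torque": the same for the moment, N m; "width": opening from 0.0 (shut) to 1.0 (fully open); "gripper_force": force on a finger pad.
Only numpy, scipy, OpenCV 4.12 (cv2) and the standard library are available. Lean on these libraries where they do the work, as an engineer would, in place of code of your own. Each camera call takes 0.05 s, during which the arm holds its last target. There are 200 camera calls.

TASK

Take the sprung tweezers by their blue heel block, seat them fully home on the two pegs of the gap gauge with their tips over the white scale plate, and let go. Then take the two arms by their black grips and squeeze gently, never pinching the tips shut, until the gap between the tips is as wide as the green band on the scale. Finish while still holding that gap steady, and leave the other things on the table alone.

Things in the scene. Friction and masses are not known exactly. Their poses are not given: they have to be found in the camera images.
- heel (a point): Centre of the tweezers' blue heel block, loose, 70 (x) by 30 (y) by 28 mm (z), flat on the table at the start; this point is half-way up. x points from heel to tips, y to the left arm, z up. Two sprung steel arms, 14 mm high with their middle 7 mm above this point, stick out of the block's front face to tips 130 mm ahead of this point. All together weighs about 0.2 kg
- hole_near (a point): Middle of the heel's rear hole (upright, right through, 10 mm diameter), 22 mm behind the heel's centre and at the same height
- hole_far (a point): Middle of the heel's front hole (upright, right through, 10 mm diameter), 22 mm ahead of the heel's centre, on the side of the arms
- left_grip (a point): Middle of the outer face of the black ribbed grip on the left (+y) arm, 30 mm long and 14 mm high, about 97 mm ahead of the heel's centre and 7 mm above it. Over the two grips the arms measure 58 mm when free and about 39 mm at the wanted tip gap, where the two grips are parallel
- right_grip (a point): The same point on the right (-y) arm
- left_tip (a point): Inner edge of the tip of the left arm; the distance between left_tip and right_tip is the tip gap: about 42 mm when free, wanted 14 mm
- right_tip (a point): Inner edge of the tip of the right arm
- left_arm (a joint): Angle (rad) by which the left arm is squeezed: 0 free, 0.15 when its tip has moved in by 14 mm, 0.22 shut. Its upright pivot lies 35 mm ahead of the heel's centre and 9 mm to the side, the grip 62 mm and the tip 95 mm beyond the pivot. A spring pushes back on the grip with about 2 N at first and 4 N at the wanted gap
- right_arm (a joint): The same for the right arm. The arms move independently; the tip gap is 14 mm when the two angles add up to 0.30 rad, and shrinks by 9.5 mm for each further 0.10 rad of the sum
- dock (a point): Where the heel's centre lies when fully seated: 14 mm above the dock plate (aluminium, 100 by 64 mm, 12 mm high) of the gap gauge, which is bolted down. x points from the dock to the scale plate, y left, z up. A low spine, 20 mm wide and 8 mm high, leads to the scale plate (28 mm along x, 84 mm wide, 22 mm high)
- peg_near (a point): Axis of the steel peg for the rear hole, 22 mm behind the dock point and at its height; the peg has 8 mm diameter and a tapered top and stands 15 mm above the dock plate
- peg_far (a point): Axis of the same kind of peg for the front hole, 22 mm ahead of the dock point
- green_band (a point): Middle of the green band, 14 mm wide between two black lines, on the white top of the scale plate, 130 mm ahead of the dock point; the seated tips stand some 6 mm above it
- tape_measure: Bystander: yellow tape measure standing on the table, 36 by 80 by 62 mm, origin under its centre
- threadlock_bottle: Bystander: small red bottle with a nozzle, 24 by 36 mm and 92 mm tall, origin under its centre
- thread_tape: Bystander: flat blue and white tape roll, 54 mm across and 16 mm high, origin under its centre

How it is judged:
On the way:
1. tweezers seated on both pegs, arms free, let go (horizontal distance between hole_near and peg_near below 0.003 m and horizontal distance between hole_far and peg_far below 0.003 m and height (world z) of heel below 0.029 m and angle between heel's own z axis and vertical below 0.05 rad and value of joint each of left_arm, right_arm below 0.02 rad and contact force between the fingers and anything else below 0.2 N), for 0.2 s.
At the end, for the whole second after the job is handed in: The heel is still fully seated on both pegs (holes within 3 mm of the peg axes, within 3 mm of fully down, level), and the gripper's fingers hold the tip gap still at 14 mm, within 3 mm either way (horizontal distance between hole_near and peg_near below 0.003 m and horizontal distance between hole_far and peg_far below 0.003 m and height (world z) of heel below 0.029 m and angle between heel's own z axis and vertical below 0.05 rad and distance between left_tip and right_tip between 0.011 and 0.017 m and velocity of joint left_arm between -0.05 and 0.05 rad/s and velocity of joint right_arm between -0.05 and 0.05 rad/s and contact force between the fingers and anything else above 2 N); the arm keeps its last pose, push and grip.
It fails at once if the tips are pinched shut (gap under 4 mm) (distance between left_tip and right_tip below 0.004 m).
It fails at once if a bystander is moved by more than 20 mm (distance of any of tape_measure, threadlock_bottle, thread_tape from where it was at the start of the episode above 0.02 m).
It also fails if it takes over 54 s, if anything falls off the work surface, if the arm or the gripper's body presses on something with over 40 N, if the wrist force passes 120 N, or if a joint passes its speed limit or range.

## Working session

There is one attempt and no reset: what is moved stays moved. The work goes in short steps, Python scripts to look and compute and a tool call to move; the robot and the scene stay as the last step left them, time stands still between calls to the robot, and variables do not carry over. Pictures are saved under pics/ and viewed, at most 10 in all, crops included, and the job is handed in when it is done.

Besides the shell and the picture viewer there is one more tool, called after ">>>" as name(argument=value, ...) on one line, values as JSON. drive_tool: Moves the arm, as the interface text tells. Its arguments: {"type":"object","properties":{"steps":{"type":"array"},"grip_force":{"type":"number"}},"required":["steps"]}

```bash
mkdir -p pics
cat > h.py <<'E'
import numpy as np, cv2
from cell import observe, get_image, arm
from scipy.spatial.transform import Rotation as R
def grab(n,f=None):
    d=get_image(n)
    if f: cv2.imwrite('pics/'+f,d['image'][:,:,::-1])
    return d
def Rm(d):
    a=np.array(d['attitude'],float)
    return a if a.shape==(3,3) else R.from_rotvec(a).as_matrix() if a.size==3 else R.from_quat(a).as_matrix()
def ray(d,uv):
    f=240/np.tan(np.radians(d['vfov'])/2)
    K=np.array([[f,0,d['cx']],[0,f,d['cy']],[0,0,1.]])
    p=cv2.undistortPoints(np.array(uv,float).reshape(-1,1,2),K,np.array([d['k1'],0,0,0.]))[:,0]
    return (Rm(d)@np.c_[p,np.ones(len(p))].T).T
def cast(d,uv,z):
    r=ray(d,uv);o=np.array(d['xyz']);return o+r*((z-o[2])/r[:,2])[:,None]
def proj(d,P):
    f=240/np.tan(np.radians(d['vfov'])/2)
    q=(np.atleast_2d(P)-d['xyz'])@Rm(d);s=q[:,:2]/q[:,2:];r2=(s**2).sum(1,keepdims=True)
    return s*(1+d['k1']*r2)*f+[d['cx'],d['cy']]
E
python3 - <<'E'
from h import *
for n in('scene','top'):
    d=grab(n,n+'0.png');print({k:d[k] for k in d if k!='image'})
o=observe();print(o,arm.tcp_to_grasp)
E
```

```text
{'vfov': 55.10166849011233, 'cx': 314.51389538804455, 'cy': 238.9032551705861, 'k1': -0.009727396007024765, 'xyz': array([-0.02045661, -0.49518267,  0.45590845]), 'attitude': array([-1.88771855,  0.92126803, -0.57163641])}
{'vfov': 49.65622590543828, 'cx': 317.49511293822957, 'cy': 240.56169750192896, 'k1': 0.01325712703074681, 'xyz': array([ 0.46977895, -0.01928326,  1.16169259]), 'attitude': array([-2.15373875,  2.15739515, -0.11221147])}
{'clock': 0.1, 'joints': array([-1.27162036,  0.43511926,  0.02496817,  1.57400423, -0.01159579,
        1.13399108, -0.07508583]), 'dq': array([-0.00078822, -0.00054014, -0.00165915, -0.00137185,  0.00015684,
        0.00015926, -0.00098366]), 'joint_efforts': array([ 2.83587287e-03, -6.69124103e+01,  9.87592824e-01, -3.15151584e+01,
       -6.05457276e-02,  3.73647257e-02,  4.06767663e-05]), 'position': array([0.24426552, 0.57475392, 0.19724529]), 'ee_rot': array([-6.26916627e-01, -3.07825205e+00,  2.15010873e-03]), 'force': array([-0.37967957, -0.3070943 , -0.14122577]), 'ft_torque': array([0.0014106 , 0.02770402, 0.00264135]), 'gripper_force': 0.0, 'width': 0.9987604158703052} 0.0188
```

View pics/top0.png

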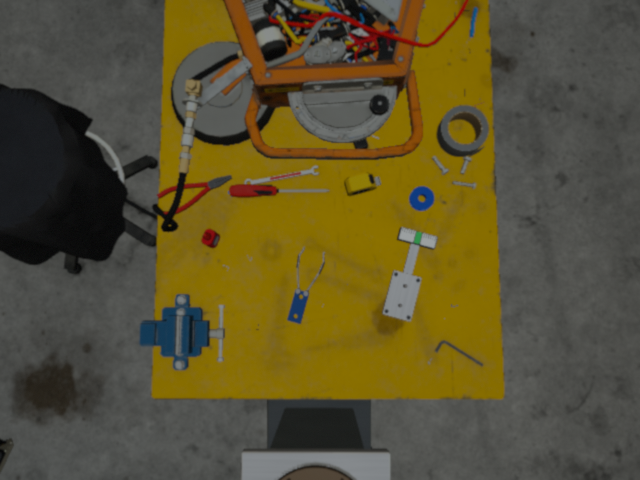

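View pics/scene0.png

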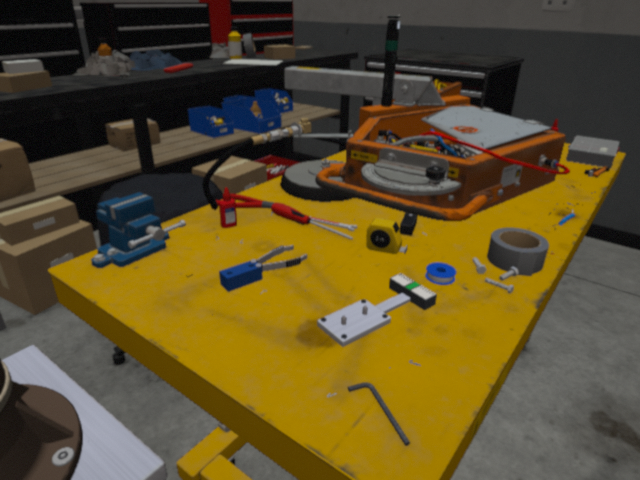

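The top view shows the heel at about (299,306) with tips up near (310,250). The dock plate is at (402,296) and the green band at (417,238). I'll measure on enlarged crops.

Run:
```python
from h import *
t=cv2.imread('pics/top0.png');s=cv2.imread('pics/scene0.png')
a=cv2.resize(t[225:330,270:450],None,fx=4.4,fy=4.4,interpolation=cv2.INTER_CUBIC)[:, :792]
cv2.imwrite('pics/c1.png',a); 
b=cv2.resize(s[235:350,215:445],None,fx=3.4,fy=3.4,interpolation=cv2.INTER_CUBIC);cv2.imwrite('pics/c2.png',b)
d=grab('top');
hsv=cv2.cvtColor(t,cv2.COLOR_BGR2HSV)
def blob(m,box):
    x0,y0,x1,y1=box;k=np.zeros_like(m);k[y0:y1,x0:x1]=m[y0:y1,x0:x1];
    k=cv2.morphologyEx(k,cv2.MORPH_CLOSE,np.ones((5,5)))
    c=max(cv2.findContours(k,0,2)[0],key=cv2.contourArea);return cv2.minAreaRect(c),c
bl=cv2.inRange(hsv,(100,120,40),(125,255,255))
r,_=blob(bl,(270,270,330,340));print('heel',r,cast(d,[r[0]],.028))
B=cv2.boxPoints(r);print(cast(d,B,.028).round(4))
gr=cv2.inRange(hsv,(0,0,90),(180,70,255))
r,_=blob(gr,(375,265,430,330));print('dock',r,cast(d,[r[0]],.012))
g=cv2.inRange(hsv,(55,80,60),(90,255,255))
r,_=blob(g,(395,220,440,255));print('green',r,cast(d,[r[0]],.022))
r,_=blob(cv2.inRange(hsv,(0,0,120),(180,70,255))|g,(395,222,440,251));print('plate',r,cast(d,[r[0]],.022),cast(d,cv2.boxPoints(r),.022).round(4))
```

```text
heel ((297.6886901855469, 306.3396301269531), (12.225088119506836, 29.944599151611328), 15.94539737701416) [[0.45885328 0.03786315 0.028     ]]
[[0.4316 0.0594 0.028 ]
 [0.4936 0.0418 0.028 ]
 [0.4863 0.0162 0.028 ]
 [0.4244 0.0339 0.028 ]]
dock ((402.5294494628906, 290.88238525390625), (29.589345932006836, 55.298118591308594), 14.03624439239502) [[ 0.49229266 -0.19210906  0.012     ]]
green ((417.47064208984375, 237.61766052246094), (5.5783185958862305, 11.641709327697754), 14.03624439239502) [[ 0.60909619 -0.22585392  0.022     ]]
plate ((416.4923095703125, 241.36154174804688), (36.57332229614258, 20.610862731933594), 15.255118370056152) [[ 0.60078343 -0.22350977  0.022     ]] [[ 0.5895 -0.1785  0.022 ]
 [ 0.6337 -0.1913  0.022 ]
 [ 0.6121 -0.2685  0.022 ]
 [ 0.5681 -0.2554  0.022 ]]
```

View pics/c1.png

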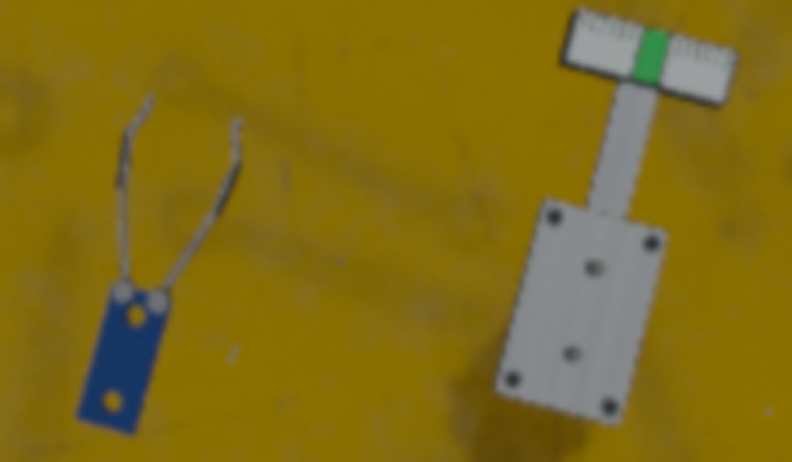

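View pics/c2.png

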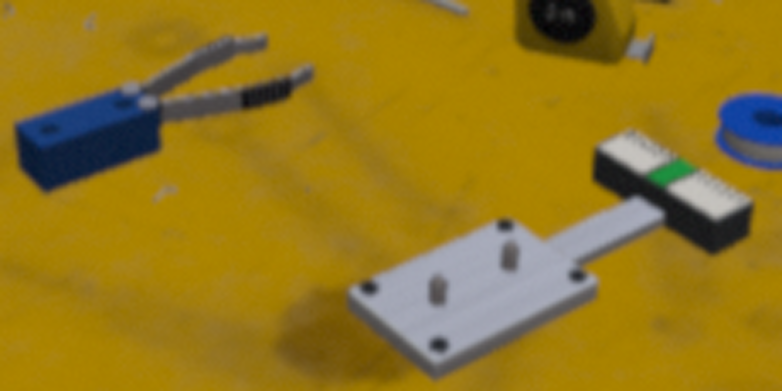

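Crop c1 shows the holes at (113,402) and (137,316), the pegs at (571,353) and (594,267), and four plate screws around (581,311). The tweezers and the dock have almost the same yaw. I'll refine these to sub-pixel.

```bash
cat >> h.py <<'E'
def dark(img,uv,w=4):
    "sub-pixel centre of a small spot differing from its surround"
    x,y=np.round(uv).astype(int);p=img[y-w:y+w+1,x-w:x+w+1].astype(float)
    b=np.median(p,axis=(0,1));e=np.linalg.norm(p-b,axis=2);e=np.clip(e-.35*e.max(),0,None)
    Y,X=np.mgrid[y-w:y+w+1,x-w:x+w+1];return np.array([(e*X).sum(),(e*Y).sum()])/e.sum()
def yaw(v): return float(np.arctan2(v[1],v[0]))
E
python3 - <<'E'
from h import *
d=grab('top');im=d['image'];c=lambda u:np.array(u)/4.4+[270,225]-.39
H=np.array([dark(im,c(u),3) for u in [(113,402),(137,316)]])
S=np.array([dark(im,c(u),3) for u in [(554,216),(651,243),(512,379),(609,406)]])
P=np.array([dark(im,c(u),3) for u in [(571,353),(594,267)]])
h=cast(d,H,.028);s=cast(d,S,.012);p=cast(d,P,.020)
print(H.round(2),S.round(2),P.round(2));print('holes',h.round(4),np.linalg.norm(h[1]-h[0]),yaw(h[1]-h[0]),h.mean(0))
print('screws',s.round(4),s.mean(0),yaw(s[0]+s[1]-s[2]-s[3]))
print('pegs',p.round(4),np.linalg.norm(p[1]-p[0]),yaw(p[1]-p[0]),p.mean(0))
q=grab('scene');c=lambda u:np.array(u)/3.4+[215,235]-.35
H=[c(u) for u in [(50,128),(124,102)]];S=[c(u) for u in [(505,225),(578,275),(369,287),(439,344)]]
T=[c(u) for u in [(437,275),(509,241)]]
h=cast(q,H,.028);s=cast(q,S,.012);p=cast(q,T,.027)
print('scene',h.round(4),h.mean(0),yaw(h[1]-h[0]),s.mean(0),yaw(s[0]+s[1]-s[2]-s[3]),p.round(4),p.mean(0))
print('TCP yaw y-axis', R.from_rotvec(observe()['ee_rot']).as_matrix().round(3))
E
```

```text
[[295.09 315.73]
 [301.05 296.33]] [[395.5  273.88]
 [418.42 280.18]
 [385.79 310.79]
 [408.19 317.16]] [[399.25 304.95]
 [404.26 285.54]]
holes [[0.4387 0.0434 0.028 ]
 [0.4804 0.0306 0.028 ]] 0.04364486288389904 -0.2972741063957785 [0.45956467 0.03702487 0.028     ]
screws [[ 0.5297 -0.1774  0.012 ]
 [ 0.5157 -0.2275  0.012 ]
 [ 0.4489 -0.1546  0.012 ]
 [ 0.4351 -0.2033  0.012 ]] [ 0.48235511 -0.19070322  0.012     ] -0.28338104491435084
pegs [[ 0.4616 -0.1832  0.02  ]
 [ 0.5038 -0.1949  0.02  ]] 0.04372722185870828 -0.27228562575516907 [ 0.48270147 -0.18904008  0.02      ]
scene [[0.4385 0.0432 0.028 ]
 [0.4813 0.0319 0.028 ]] [0.4599385  0.03758179 0.028     ] -0.258561585862068 [ 0.48469747 -0.18981547  0.012     ] -0.2742481518196105 [[ 0.461  -0.1846  0.027 ]
 [ 0.5033 -0.1961  0.027 ]] [ 0.48218348 -0.19034897  0.027     ]
TCP yaw y-axis [[-0.92   0.391 -0.   ]
 [ 0.391  0.92  -0.001]
 [-0.    -0.001 -1.   ]]
```

Both views agree. The heel is at (0.460, 0.037), and the dock is at (0.4825, -0.190) with yaw about -0.277. The heel's yaw matches within error, and the tool needs about +0.122 rad. I'll move above the heel.

>>> drive_tool(steps=[[0,13.5,-33.6,0,0.0076],[0,13.5,-33.6,0,0.0076],[0,13.5,-33.6,0,0.0076],[0,13.5,-33.6,0,0.0076],[0,13.5,-33.6,0,0.0076],[0,13.5,-33.6,0,0.0076],[0,13.5,-33.6,0,0.0076],[0,13.5,-33.6,0,0.0076],[0,13.5,-33.6,0,0.0076],[0,13.5,-33.6,0,0.0076],[0,13.5,-33.6,0,0.0076],[0,13.5,-33.6,0,0.0076],[0,13.5,-33.6,-20,0.0076],[0,13.5,-33.6,-20,0.0076],[0,13.5,-33.6,-20,0.0076],[0,13.5,-33.6,-20,0.0076],[0,0,0,0,0],[0,0,0,0,0]], grip_force=15)

```text
clock: 1.75
position: [0.4601, 0.0352, 0.117]
ee_rot: [-0.446, -3.108, 0.002]
force: [-1.1, 0.5, 0.4]
width: 1.003
gripper_force: 0.0
```

>>> drive_tool(steps=[[0,0,1,-20,0.005],[0,0,1,-20,0],[0,0,0,-20,0],[0,0,0,-20,0],[0,0,0,-15,0],[0,0,0,-10,0],[0,0,0,-8,0],[0,0,0,0,0],[1,0,0,0,0],[1,0,0,0,0],[1,0,0,0,0],[1,0,0,0,0],[1,0,0,0,0],[1,0,0,0,0],[1,0,0,0,0],[1,0,0,0,0]])

```text
clock: 3.08
position: [0.4605, 0.0396, 0.005]
ee_rot: [0.431, 3.112, 0.0]
force: [-0.8, 1.2, -0.4]
width: 0.472
gripper_force: 0.0
```

>>> drive_tool(steps=[[1,0,0,0,0],[1,0,0,0,0],[1,0,0,0,0],[1,0,0,0,0],[1,0,0,0,0],[1,0,0,0,0],[1,0,0,0,0],[1,0,0,0,0]])

```text
clock: 3.75
position: [0.4604, 0.0396, 0.0049]
ee_rot: [-0.431, -3.112, -0.0]
force: [-0.5, 0.0, 0.1]
width: 0.007
gripper_force: 0.0
```

The fingers closed on nothing, so I'll look.

Run:
```python
from h import *
d=grab('top');q=grab('scene');o=observe();print(o['position'],proj(d,o['position']),proj(q,o['position']))
a=cv2.resize(d['image'][200:360,220:380],(600,600))[:, :400];a=cv2.resize(d['image'][200:360,240:360],(400,533));b=cv2.resize(q['image'][180:340,180:300],(400,533))
cv2.imwrite('pics/c3.png',np.hstack([a,b])[:,:,::-1])
```

```text
[0.46043562 0.03962652 0.00494644] [[297.42010161 305.51781345]] [[240.62479157 278.82883275]]
```

View pics/c3.png

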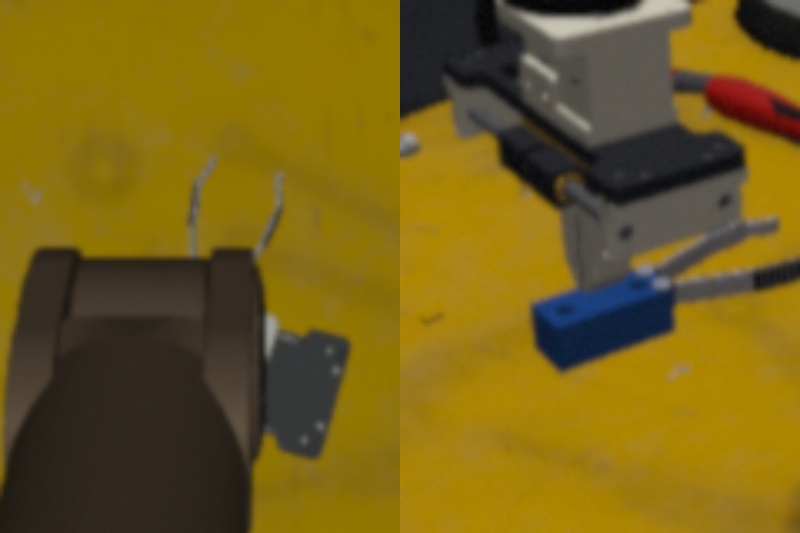

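The heel hasn't moved, and the shut fingers seem to end at its top face, between the holes. The tool therefore looks higher than reported. I'll compare pixel heights to check.

Run:
```python
from h import *
q=grab('scene','scene1.png');o=observe();p=o['position'];print(o['position'],o['width'],o['force'])
for z in (.005,.02,.028,.03,.035,.04): print(z,proj(q,[p[0],p[1],z]))
M=R.from_rotvec(o['ee_rot']).as_matrix();print(M.round(3))
print('grip body pt 47 behind grasp', proj(q,p-M[:,2]*.0658))
b=cv2.resize(q['image'][210:300,190:310],(800,600),interpolation=cv2.INTER_CUBIC)
for z in (.005,.03,.0658+.005):
    u=(proj(q,[p[0],p[1],z])[0]-[190,210])*6.667;cv2.circle(b,tuple(int(v) for v in u),4,(255,0,0),1)
cv2.imwrite('pics/c4.png',b[:,:,::-1])
```

```text
[0.46046156 0.03960621 0.0049445 ] 0.002517901478311399 [-0.06727714 -0.02170596  0.03785755]
0.005 [[240.64110461 278.80158485]]
0.02 [[240.10227686 271.74628264]]
0.028 [[239.81133694 267.93484298]]
0.03 [[239.73820941 266.97662739]]
0.035 [[239.55469827 264.57163945]]
0.04 [[239.37019192 262.15306454]]
[[-0.962  0.272  0.   ]
 [ 0.272  0.962  0.   ]
 [-0.     0.    -1.   ]]
grip body pt 47 behind grasp [[238.21364408 246.97694277]]
```

View pics/c4.png

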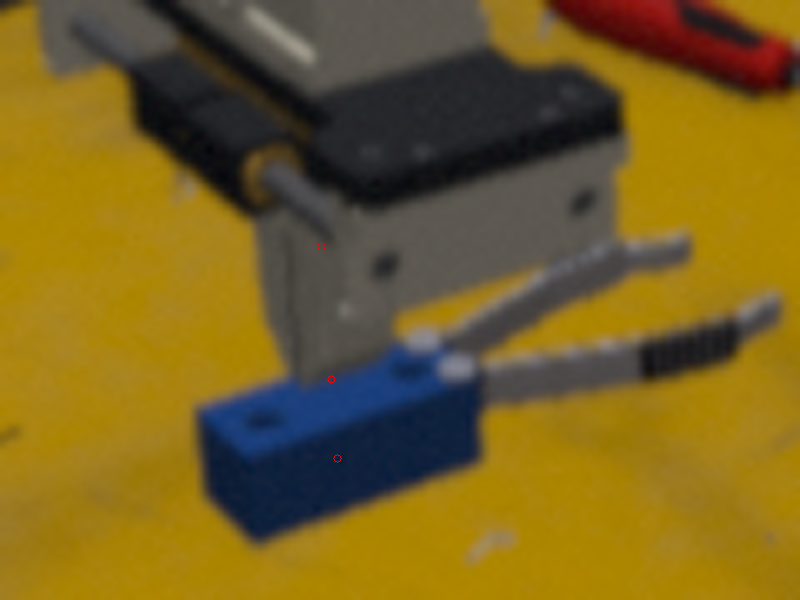

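The finger tip appears at z of about 0.03 in the image, while the reported z is 0.005. That is roughly a 25 mm height offset, and it fits the fingers closing above the heel. I'll probe gently downwards with the shut fingers to calibrate height.

>>> drive_tool(steps=[[1,0,0,-1,0],[1,0,0,-1,0],[1,0,0,0,0]])

```text
clock: 4.15
position: [0.4603, 0.0396, 0.0027]
ee_rot: [-0.431, -3.112, 0.0]
force: [0.1, 0.5, -1.0]
width: 0.004
gripper_force: 0.0
```

>>> drive_tool(steps=[[1,0,0,-1,0],[1,0,0,-1,0],[1,0,0,0,0]])

```text
clock: 4.4
position: [0.4603, 0.0396, 0.0007]
ee_rot: [-0.431, -3.112, 0.0]
force: [0.4, 0.3, 0.1]
width: 0.007
gripper_force: 0.0
```

Run:
```python
from h import *
q=grab('scene','scene2.png');print(observe()['position'],observe()['force'])
f=lambda i:cv2.resize(i[245:290,215:265],(400,360),interpolation=cv2.INTER_CUBIC)
a=cv2.imread('pics/scene1.png');b=cv2.imread('pics/scene2.png');z=cv2.imread('pics/scene0.png')
D=lambda i:cv2.resize(i[150:300,180:380],(400,300)[::1])
cv2.imwrite('pics/c5.png',np.vstack([np.hstack([f(a),f(b)])[:300],np.hstack([D(b),D(z)])]))
```

```text
[0.46034616 0.03958811 0.00081678] [ 0.04323396 -0.53362361 -0.171839  ]
```

View pics/c5.png

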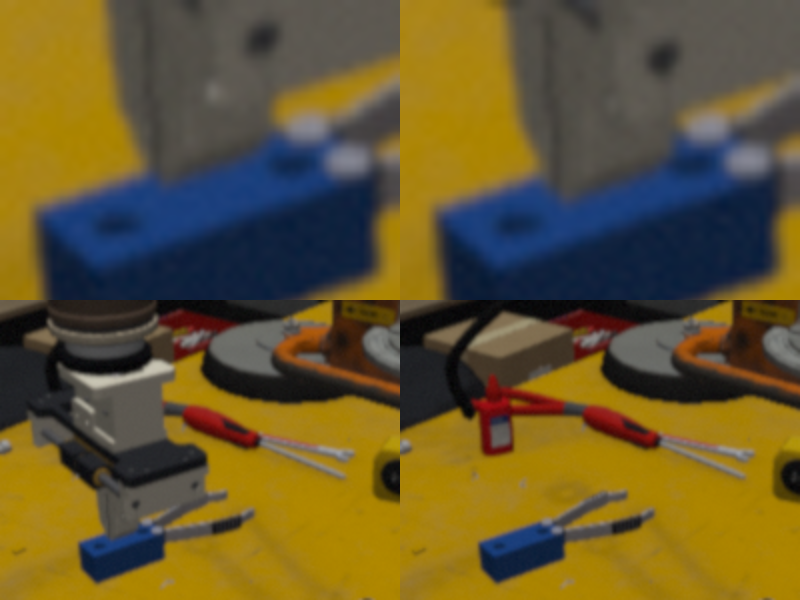

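The finger's lower edge moved down in front of the heel's top face, now at px (235.6, 269.7). That confirms it is above the heel. Next I'll compute its real height.

Run:
```python
from h import *
q=grab('scene');o=observe();p=o['position'];M=R.from_rotvec(o['ee_rot']).as_matrix()
for yy in (0,.01,.019):
  for z in (.02,.03,.04,.05): print(yy,z,proj(q,np.r_[(p-yy*M[:,1]+.0095*M[:,0])[:2],z]).round(1))
```

```text
0 0.02 [[235.4 273.4]]
0 0.03 [[235.  268.6]]
0 0.04 [[234.6 263.8]]
0 0.05 [[234.2 258.9]]
0.01 0.02 [[238.  275.8]]
0.01 0.03 [[237.6 271. ]]
0.01 0.04 [[237.3 266.1]]
0.01 0.05 [[236.9 261.2]]
0.019 0.02 [[240.5 278. ]]
0.019 0.03 [[240.1 273.2]]
0.019 0.04 [[239.7 268.3]]
0.019 0.05 [[239.3 263.3]]
```

>>> drive_tool(steps=[[1,0,0,-1,0],[1,0,0,-1,0],[1,0,0,0,0]])

```text
clock: 4.75
position: [0.4606, 0.0397, -0.0005]
ee_rot: [0.431, 3.112, 0.001]
force: [-2.1, -0.2, 9.8]
width: 0.008
gripper_force: 5.4
```

Contact came at reported z of about 0.000, where the true tip height is 28 mm. True z is therefore reported z plus 0.028. I'll back off, open, descend to a true tip height of about 6 mm, and then grip.

>>> drive_tool(steps=[[0,0,0,12,0],[0,0,0,13,0],[0,0,0,0,0],[0,0,0,0,0],[0,0,0,0,0],[0,0,0,0,0],[0,0,0,0,0],[0,0,0,0,0],[0,0,0,0,0],[0,0,0,0,0],[0,0,0,0,0],[0,0,0,0,0],[0,0,-2,-15,0],[0,0,0,-15,0],[0,0,0,-8,0],[0,0,0,-5,0],[0,0,0,-2,0],[0,0,0,0,0]])

```text
clock: 6.25
position: [0.4604, 0.0376, -0.0212]
ee_rot: [-0.431, -3.111, 0.0]
force: [0.3, -0.1, 0.0]
width: 1.0
gripper_force: 0.0
```

>>> drive_tool(steps=[[1,0,0,0,0],[1,0,0,0,0],[1,0,0,0,0],[1,0,0,0,0],[1,0,0,0,0],[1,0,0,0,0],[1,0,0,0,0],[1,0,0,0,0],[1,0,0,0,0],[1,0,0,0,0],[1,0,0,0,0],[1,0,0,0,0],[1,0,0,0,0],[1,0,0,0,0]])

```text
clock: 7.42
position: [0.4604, 0.0376, -0.0211]
ee_rot: [-0.431, -3.112, -0.0]
force: [0.2, -0.3, 0.0]
width: 0.326
gripper_force: 15.0
```

Gripped at 30 mm. I'll lift and carry over the dock.

>>> drive_tool(steps=[[1,0,0,15,0],[1,0,0,20,0],[1,0,0,15,0],[1,2,-22,0,0],[1,2,-25,0,0],[1,2,-25,0,0],[1,2,-25,0,0],[1,3,-25,0,0],[1,3,-25,0,0],[1,3,-25,0,0],[1,3,-25,0,0],[1,2,-20,0,0],[1,0.5,-10,0,0],[1,0,0,0,0],[1,0,0,0,0],[1,0,0,0,0]])

```text
clock: 8.75
position: [0.4827, -0.1876, 0.0287]
ee_rot: [-0.429, -3.111, -0.002]
force: [0.1, 0.1, -1.4]
width: 0.323
gripper_force: 15.0
```

Run:
```python
from h import *
d=grab('top','top3.png');q=grab('scene','scene3.png');o=observe();p=o['position'];print(p,o['width'],o['force'],R.from_rotvec(o['ee_rot']).as_matrix()[:2,1])
hz=.014+.049
x=np.array([np.cos(-.2765),np.sin(-.2765)])
for k in(-.022,.022):
    print('pred hole top',proj(q,np.r_[p[:2]+x*k,hz+.014]).round(1),'peg top',proj(q,np.r_[np.array([.4825,-.1902])+x*k,.027]).round(1))
a=cv2.resize(q['image'][225:345,300:460],(800,600),interpolation=cv2.INTER_CUBIC)
cv2.imwrite('pics/c6.png',a[:,:,::-1])
```

```text
[ 0.48288994 -0.18758052  0.02880274] 0.3260941461576337 [ 0.84901882  0.26074833 -1.31456427] [0.26971753 0.96293919]
pred hole top [[343.1 287.3]] peg top [[343.1 315.3]]
pred hole top [[365.1 278. ]] peg top [[364.5 305.5]]
```

View pics/c6.png

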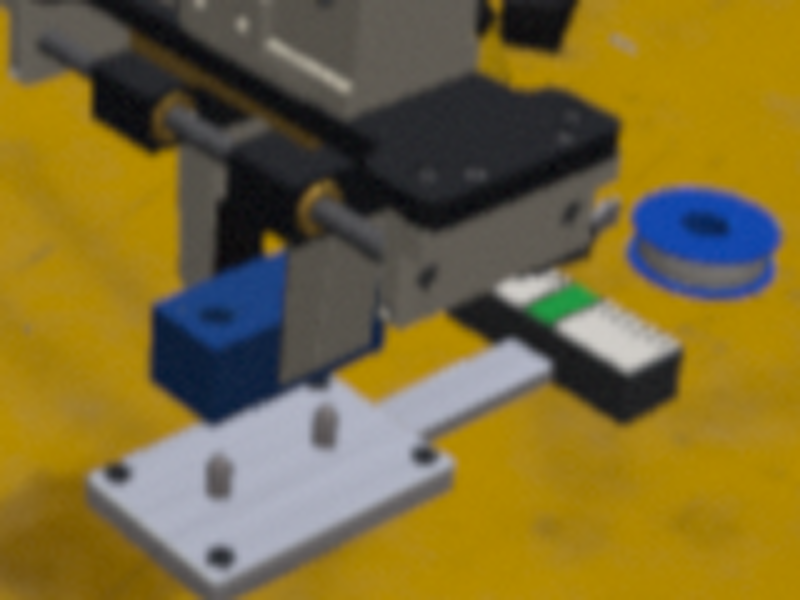

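c6 shows the heel over the dock, with the rear hole at px (343.5, 288) and the peg tips at about (343.6, 316) and (364.8, 306). I'll compute the offset within this one camera.

Run:
```python
from h import *
q=grab('scene');im=q['image'];c=lambda u:np.array(u)/5+[300,225]-.4
H=dark(im,c((218,316)),3);print('hole px',H)
h=cast(q,[H,c((218,316))],.0778);T=[c((219,455)),c((324,407))];p=cast(q,T,.027)
S=np.array([dark(im,c(u),3) for u in [(424,455),(220,556),(117,473)]]);s=cast(q,S,.012)
ctr=(s[0]+s[2])/2;x=np.array([np.cos(-.2765),np.sin(-.2765)])
print(h.round(4),p.round(4),yaw(p[1]-p[0]),'ctr screws',ctr.round(4),'near from screws',ctr[:2]-.022*x)
# peg mid at mid height from dark axis
t=observe()['position'];print(t, 'near hole by TCP',t[:2]-.022*x)
d=cv2.imread('pics/top3.png');hsv=cv2.cvtColor(d,cv2.COLOR_BGR2HSV);m=cv2.inRange(hsv,(100,120,40),(125,255,255))[260:330,380:430];print(m.any(),cv2.boundingRect(m))
```

```text
hole px [342.9706567  287.69602427]
[[ 0.4597 -0.1827  0.0778]
 [ 0.4597 -0.1831  0.0778]] [[ 0.4611 -0.1849  0.027 ]
 [ 0.5023 -0.1969  0.027 ]] -0.2820230300682184 ctr screws [ 0.4844 -0.1892  0.012 ] near from screws [ 0.46320709 -0.18317233]
[ 0.48298179 -0.18782694  0.02887315] near hole by TCP [ 0.46181742 -0.18182115]
False (0, 0, 0, 0)
```

>>> drive_tool(steps=[[1,0.8,-2,0,0],[1,0,0,-10,0],[1,0,0,-9,0],[1,0,0,-2,0],[1,0,0,0,0],[1,0,0,0,0]])

```text
clock: 9.4
position: [0.4833, -0.1913, 0.0074]
ee_rot: [-0.431, -3.111, -0.0]
force: [0.3, 0.2, -1.3]
width: 0.328
gripper_force: 15.0
```

>>> drive_tool(steps=[[1,0.3,1.5,0,0],[1,0,0,0,0],[1,0,0,-2,0],[1,0,0,-2,0],[1,0,0,-1,0],[1,0,0,0,0],[1,0,0,0,0]])

```text
clock: 9.98
position: [0.484, -0.1899, 0.0028]
ee_rot: [-0.431, -3.112, -0.0]
force: [0.1, -0.6, -1.1]
width: 0.327
gripper_force: 15.0
```

>>> drive_tool(steps=[[1,0,0,-1.5,0],[1,0,0,-1.5,0],[1,0,0,-1,0],[1,0,0,0,0]])

```text
clock: 10.32
position: [0.4839, -0.1898, -0.0013]
ee_rot: [-0.431, -3.112, -0.0]
force: [0.8, -1.8, -1.7]
width: 0.325
gripper_force: 15.0
```

>>> drive_tool(steps=[[1,0,-0.4,-1.5,0],[1,0,0,-1.5,0],[1,0,0,-1,0],[1,0,0,0,0]])

```text
clock: 10.65
position: [0.4839, -0.1902, -0.0053]
ee_rot: [-0.431, -3.111, -0.0]
force: [0.0, -0.0, -2.3]
width: 0.326
gripper_force: 15.0
```

>>> drive_tool(steps=[[1,0,0,-1.5,0],[1,0,0,-1.5,0],[1,0,0,-1,0],[1,0,0,-0.5,0],[1,0,0,0,0]])

```text
clock: 11.07
position: [0.484, -0.1902, -0.0091]
ee_rot: [0.431, 3.112, 0.0]
force: [-2.7, 1.1, 8.7]
width: 0.325
gripper_force: 15.0
```

It's seated: z bottomed out at 12 mm with an 8.7 N push. Opening now.

>>> drive_tool(steps=[[0,0,0,0,0],[0,0,0,0,0],[0,0,0,0,0],[0,0,0,0,0],[0,0,0,0,0],[0,0,0,0,0],[0,0,0,0,0],[0,0,0,0,0],[0,0,0,0,0],[0,0,0,0,0],[0,0,0,15,0],[0,0,0,20,0],[0,0,0,25,0],[0,0,0,0,0],[0,0,0,0,0]])

```text
clock: 12.32
position: [0.4851, -0.1905, 0.0516]
ee_rot: [0.431, 3.109, -0.0]
force: [0.1, 0.3, -0.1]
width: 1.001
gripper_force: 0.0
```

Run:
```python
from h import *
q=grab('scene','scene4.png');o=observe();print(o['position'],o['width'],o['force'])
x=np.array([np.cos(-.2765),np.sin(-.2765)]);y=np.array([-x[1],x[0]]);c=np.array([.483,-.1902])
i=q['image'].copy()
W=lambda a,b,z:proj(q,np.r_[c+a*x+b*y,z]).round(1)[0]
print('pred heel top corners',[W(a,b,.040) for a in(-.035,.035) for b in(-.015,.015)],'bottom',W(-.035,-.015,.012),W(.035,-.015,.012))
hsv=cv2.cvtColor(i,cv2.COLOR_RGB2HSV);m=cv2.inRange(hsv,(100,120,40),(125,255,255));m[:, :300]=0;m[:,400:]=0;m[:230]=0;m[340:]=0
k=max(cv2.findContours(m,0,2)[0],key=cv2.contourArea);print(cv2.approxPolyDP(k,2,True)[:,0].tolist())
print('grips pred',W(.097,.029,.033),W(.097,-.029,.033))
cv2.imwrite('pics/c7.png',cv2.resize(i[215:335,310:470],(800,600),interpolation=cv2.INTER_CUBIC)[:,:,::-1])
```

```text
[ 0.48427773 -0.19020233  0.05058051] 1.0005687888309351 [ 0.92772802  0.1101104  -0.64406792]
pred heel top corners [array([343.3, 316.2]), array([330.8, 306.5]), array([377.8, 300.2]), array([364.9, 291.4])] bottom [342.6 331.2] [376.5 314.7]
[[377, 302], [371, 301], [370, 295], [362, 294], [334, 306], [332, 320], [343, 329], [374, 314]]
grips pred [386.2 279.2] [411.4 294.9]
```

View pics/c7.png

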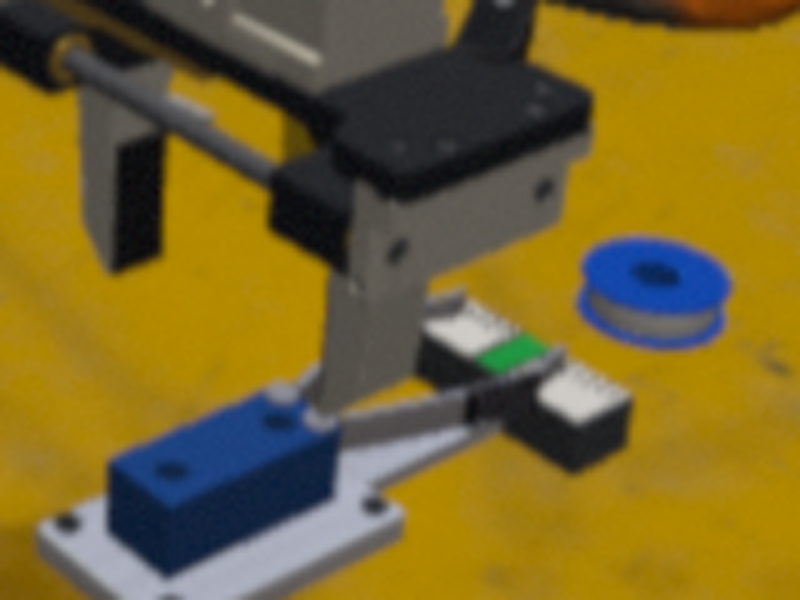

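c7 shows the heel flat on the dock plate with the pegs fully inside it. The tips stand over the scale and the fingers are clear. I'll go 97 mm ahead and straddle the grips.

>>> drive_tool(steps=[[0,23,-6.5,0,0],[0,23,-6.5,0,0],[0,23,-6.5,0,0],[0,15,-4.5,0,0],[0,8,-2.3,0,0],[0,0,0,0,0],[0,0,0,-15,0],[0,0,0,-15,0],[0,0,0,-15,0],[0,0,0,-10,0],[0,0,0,-7,0],[0,0,0,0,0],[0,0,0,0,0]], grip_force=10)

```text
clock: 13.45
position: [0.5756, -0.2165, -0.0116]
ee_rot: [-0.431, -3.111, -0.0]
force: [0.0, 0.7, 1.0]
width: 0.997
gripper_force: 0.0
```

Close in steps: first to about 55 mm, then narrower.

>>> drive_tool(steps=[[0.42,0,0,0,0],[0.42,0,0,0,0],[0.42,0,0,0,0],[0.42,0,0,0,0],[0.42,0,0,0,0],[0.42,0,0,0,0],[0.42,0,0,0,0],[0.42,0,0,0,0],[0.42,0,0,0,0],[0.42,0,0,0,0],[0.42,0,0,0,0]])

```text
clock: 14.37
position: [0.5763, -0.2167, -0.0114]
ee_rot: [0.431, 3.111, -0.0]
force: [2.2, 0.1, 1.7]
width: 0.581
gripper_force: 2.2
```

>>> drive_tool(steps=[[0.46,0,0,0,0],[0.48,0,0,0,0],[0.5,0,0,0,0],[0.52,0,0,0,0],[0.54,0,0,0,0],[0.55,0,0,0,0],[0.56,0,0,0,0],[0.57,0,0,0,0],[0.574,0,0,0,0],[0.574,0,0,0,0],[0.574,0,0,0,0]])

```text
clock: 15.28
position: [0.5773, -0.2168, -0.0112]
ee_rot: [0.43, 3.11, -0.001]
force: [6.2, -1.4, 0.2]
width: 0.429
gripper_force: 4.2
```

Run:
```python
from h import *
q=grab('scene','scene5.png');d=grab('top');o=observe();print(o['position'],o['width'],o['force'],o['gripper_force'],o['dq'].round(3))
a=cv2.resize(q['image'][235:325,325:445],(800,600),interpolation=cv2.INTER_CUBIC)
b=cv2.resize(d['image'][210:270,380:460],(267,200),interpolation=cv2.INTER_CUBIC);a[:200,:267]=b
cv2.imwrite('pics/c8.png',a[:,:,::-1])
```

```text
[ 0.57730193 -0.21684167 -0.01119712] 0.4268864408376584 [ 5.8116345  -1.26019617 -0.02622015] 4.223802164196968 [-0.     0.001 -0.001  0.     0.     0.001  0.001]
```

View pics/c8.png

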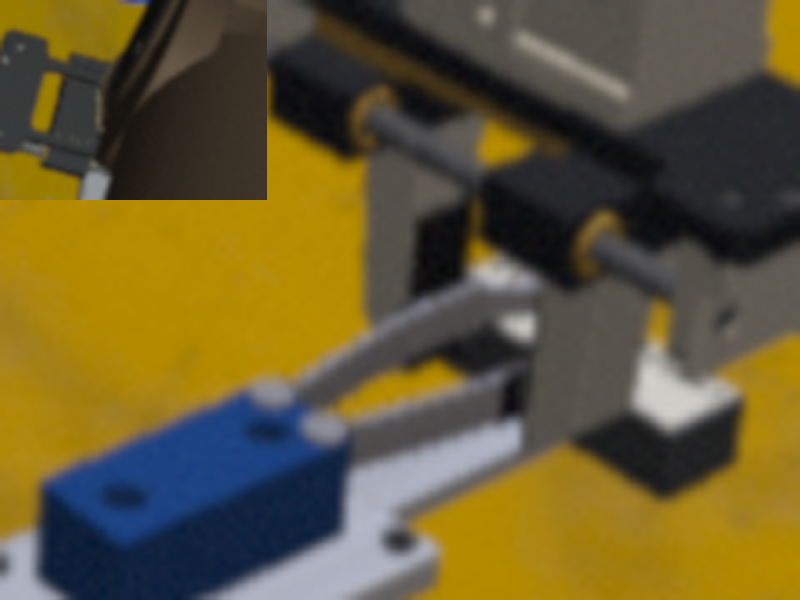

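c8 shows the heel still flat on the dock and the fingers on both grips. Width is 39.3 mm and pad force 4.2 N, which matches the wanted gap. I'll settle briefly and hand in.

>>> drive_tool(steps=[[0.574,0,0,0,0],[0.574,0,0,0,0],[0.574,0,0,0,0],[0.574,0,0,0,0],[0.574,0,0,0,0],[0.574,0,0,0,0]])

```text
clock: 15.88
position: [0.5773, -0.2168, -0.0112]
ee_rot: [0.431, 3.11, -0.0]
force: [5.6, -1.0, -0.3]
width: 0.427
gripper_force: 4.2
```

Run:
```python
from h import *
o=observe();print(o['position'],o['width'],o['gripper_force'],o['force']);print(arm.sign_off())
```

```text
[ 0.57727247 -0.21682261 -0.01121773] 0.4266270930153831 4.225304871797562 [ 5.62954953 -0.95538814 -0.28218126]
the job is handed in; nothing more can be done
None
```

I seated the tweezers on both pegs, let go, then squeezed the grips and handed in at about 16 s while holding them steady at 39.2 mm (4.2 N); by the given sizes that is a tip gap of about 14 mm, but I couldn't see the tips to measure it, and the hand-in returned no verdict.

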